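Weigh a bearing bracket on the hook scale and set the reference hand

TASK

This aluminium bracket is the good sample of its batch. Lower it carefully onto the hook of the spring scale by its bore, without running the black pointer off the end of the dial, let go and let it settle; then turn the knob on the dial so that the red hand lies right over the black pointer, as the reference for the rest of the batch. Leave the bracket hanging, and leave the other things on the bench where they are.

Things in the scene. Friction and masses are not known exactly. Their poses are not given: they have to be found in the camera images.
- bracket: Loose cast aluminium bearing bracket, 0.4-0.7 kg, standing upright. Origin: centre of its underside, z up. Foot 110 (x) by 64 (y) by 12 mm; upright web 46 mm wide (x), 18 mm thick (y), with slim ribs on its y faces; on top a round boss, 46 mm across, 26 mm long (y), with a 30 mm through bore along y. Height 123 mm. Alike when turned half round about z. Mass centre about 37 mm up.
- bracket_bore (a point): Centre of the bracket's bore, 100 mm above its underside; axes as the bracket's, bore along y. The bracket can be gripped from above here, fingers on its two x sides, 46 mm apart: flat and parallel from the foot up to 4 mm above this point, rounded boss above.
- scale: Dark teal bench spring scale, fixed. Origin: at bench level under the dial's axis. Base 130 (x) by 165 mm (y), column 66 by 56 mm, dial head 137 mm in diameter, 204 to 254 mm above the bench, dial facing up. The load arm leaves the column 190 mm above the bench towards the scale's +y and ends in the hook; nothing stands over or beside the hook.
- hook_seat (a point): Top of the hook's 8 mm bar, middle of its seat; 165 mm along the scale's +y, 185 mm above the bench when empty; axes as the scale's, bar along y. Level seat 36 mm long; it climbs 9 mm to the arm behind (-y) and turns up to a tip at the free end, 35 mm beyond (+y), 12 mm above the seat. A bore goes on over the tip, moving along -y, its centre 3 mm above this point; hung, it is 15 mm below.
- load_hook (a joint): How far the hook has sunk under load, m: 0 empty, 0.028 at 1 kg (spring 350 N/m, lightly damped: bobs at about 3.5 Hz, at rest in some 2 s), stop at 0.033.
- pointer (a joint): Black pointer of the dial, rad, geared to the hook: 0 empty, growing clockwise from above, 3.0 at 1 kg, the end of the dial's marks. At value q the pointer points 1.5 - q rad from the scale's +x, counted anticlockwise from above.
- set_hand (a joint): Red reference hand under the dial's glass, rad, same zero and direction as the black pointer (1.5 - value from the scale's +x). Turned with the black knob on top, range 0 to 3.0; a friction of 0.04 N m keeps it where it is left.
- set_knob (a point): Middle of the grip of the black knob over the dial's centre, 272 mm above the bench. The grip is an upright bar 42 mm long, along the red hand (its x axis), 13 mm thick (its y) and 28 mm high, on a disc 34 mm in diameter and 6 mm high; the glass is 20 mm below this point.
- pointer_tip (a point): End of the black pointer, 53 mm from the dial's axis.
- set_hand_tip (a point): End of the red hand, 53 mm from the dial's axis.
- screwdriver: Bystander: black-handled screwdriver, 183 mm long, lying.
- tape_measure: Bystander: black and yellow tape measure, 80 mm.
- insert_1: Bystander: steel block with a hole, 36 x 50 x 25 mm.
Not all that is in view belongs to the job. Leave any turquoise look-alike of the bracket alone.

How it is judged:
By the outcome, as a careful person would: the job done as asked, in the order asked, and still so for the second after the job is handed in, with the robot touching nothing.
It also fails if it takes over 58 s, if anything falls off the work surface, if the arm or the gripper's body presses on something with over 40 N, if the wrist force passes 120 N, or if a joint passes its speed limit or range.

ROBOT

A 7-joint arm with a two-finger parallel gripper is mounted at the origin on a cart in front of the work surface, level with it; the furniture and walls round the work are solid. World frame = base frame: x ahead of the robot, y to its left, z up, the work surface at z = 0. Lengths are in m, angles in rad, forces in N, time in s.
With the tool pointing down it reaches from about 0.4 to 0.875 m from the base axis. Payload 19.3 kg.
Tool frame: the origin (TCP) lies midway between the tips of the shut fingers; the grasp point (between the pads) lies 19 mm behind it (bot.pinch_z is the distance from the TCP to the grasp point, in m); z points along the fingers, y is the line along which they close (so a half turn about z gives the same grasp; the last joint's range is limited). The gripper opens to 85 mm and grips with 20 to 120 N. Pads are 22 mm wide; open, the fingers measure 114 mm over their backs; the gripper's body (76 mm by 85 mm) begins 54 mm behind the grasp point. The pads swing forward as they close: fully open they stand 13 mm farther back than shut.
Start: joints at [-1.372, 0.521, -0.036, 1.599, 0.021, 1.021, -0.113], TCP at [0.166, 0.603, 0.231] pointing down, gripper open.
Joint ranges: [-2.91, 2.91], [-0.3, 2.13], [-1.5, 1.42], [0.17, 2.43], [-1.26, 4.41], [0.16, 1.93], [-2.52, 2.52]. Speed limits (rad/s): [1.89, 1.89, 2.39, 2.39, 3.01, 3.01, 3.01].

INTERFACE

Orientations are given as [roll, pitch, yaw] about the fixed x, y, z axes, in that order (R = Rz(yaw) Ry(pitch) Rx(roll)).
In Python, from workcell import observe, viewer, bot gives the robot as it stands. The module is installed in compiled form; this text tells all that it offers.
- The arm moves only by the tool play_rows, never from a script. Its argument "motion" is a list of rows, each a list of 7 numbers: the shift along the tool's x, y, z in cm, then the turn, a rotation vector about the tool's x, y, z in rad, then the opening, from -1 (shut) to 1 (fully open), so that 0 is half open. A call has exactly 5 rows; each row is the pose to reach, as a shift and turn from the pose commanded when the call began, along the tool's axes at that moment; what a row does not reach only later rows make up. A row lasts 1/10 s, in which the tool goes at most 50 mm and 8.59 degrees, less where a joint would pass 70% of its speed; a pose out of reach is approached as far as the arm can. A call with a gripper value outside its range is refused whole. The fingers move at their own pace and stop on an object; "squeeze" is the grip in N (left out, the last holds). Time passes only in rows, so rows that repeat a pose let the fingers close, or fill a call up. It gives the time, the measured TCP pose, the force, the opening and the grip force at its end, in the units of the state.
- observe(): the state, without advancing time (a new reading comes with each control period).
- viewer.grab_frame(name): name is "scene" or "side" or "wrist"; returns (picture, depth): 480x640x3 uint8, red, green, blue; 480x640 float32, m along the optical axis (not along the pixel's ray), 0 where there is no reading.
- viewer.camera_info(name): a dict with "fx", "fy", "cx", "cy" (pixels), "k1" (the pictures are not rectified: a ray, as slopes to the right and down, at radius r is drawn at 1 + k1 r^2 times it, then the intrinsics apply), "R" (3x3) and "t" (3): a world point X has camera coordinates R X + t. Camera axes: x right, y down, z forward; pixel columns grow to the right and rows downward; lengths in m; the calibration is good to about 2 mm. A picture is of the moment at which its call begins: read the wrist's pose just before it. camera_info takes no time and is no camera call; for the wrist camera it gives the pose at the moment of the call.
- bot.job_done(): hands the job in; it is judged then, once.
The state is a dict: "clock": time; "qpos": joint angles; "qd": joint speeds; "joint_efforts": joint torques, N m; "position": TCP position; "tool_rot": TCP orientation; "force": force on the tool from outside, world axes, zero at the start; "moment": the same for the moment, N m; "grip_width": finger opening in m; "finger_force": force on a finger pad.
Only numpy, scipy, OpenCV 4.12 (cv2) and the standard library are available. Lean on these libraries where they do the work, as an engineer would, in place of code of your own. Each camera call takes 0.05 s, during which the arm holds its last target. There are 200 camera calls.

## Working session

There is one attempt and no reset: what is moved stays moved. The work goes in short steps, Python scripts to look and compute and a tool call to move; the robot and the scene stay as the last step left them, time stands still between calls to the robot, and variables do not carry over. Pictures are saved under pics/ and viewed, at most 10 in all, crops included, and the job is handed in when it is done.

Besides the shell and the picture viewer there is one more tool, called after ">>>" by a JSON object that holds its "api" and its "payload", one argument or row to a line. play_rows: Moves the arm, as the interface text tells. Its arguments: {"type":"object","properties":{"motion":{"type":"array"},"squeeze":{"type":"number"}},"required":["motion"]}

```bash
mkdir -p pics
cat > h.py <<'E'
import numpy as np, cv2
from workcell import observe, viewer, bot
def pts(d,ci,mask=None):
    """world points HxWx3 from depth"""
    h,w=d.shape; u,v=np.meshgrid(np.arange(w,dtype=float),np.arange(h,dtype=float))
    K=np.array([[ci['fx'],0,ci['cx']],[0,ci['fy'],ci['cy']],[0,0,1]])
    n=rays(np.stack([u,v],-1).reshape(-1,2),ci).reshape(h,w,3)
    return (n*d[...,None]-ci['t'])@np.array(ci['R'])
def rays(uv,ci):
    x=(np.asarray(uv,float)-[ci['cx'],ci['cy']])/[ci['fx'],ci['fy']]
    y=x.copy()
    for _ in range(20): y=x/(1+ci['k1']*(y**2).sum(-1,keepdims=True))
    return np.concatenate([y,np.ones(y.shape[:-1]+(1,))],-1)
def onplane(uv,ci,z):
    R=np.array(ci['R']);c=-R.T@ci['t']; r=rays(uv,ci)@R
    return c+r*((z-c[2])/r[...,2:3])
E
python3 - <<'E'
from h import *
a=[]
for n in ("scene","side","wrist"):
    ci=viewer.camera_info(n); im,d=viewer.grab_frame(n)
    cv2.imwrite(f'pics/{n}0.png',im[...,::-1]); np.savez(f'{n}0.npz',im=im,d=d,**ci)
    print(n,ci['fx'],ci['k1'],-np.array(ci['R']).T@ci['t'],(d>0).mean())
s=observe();print(s)
E
```

```text
scene 494.12213078780013 -0.04580241362054977 [-0.25220249 -1.00823614  1.02328489] 0.793291015625
side 625.1037670640387 0.076591771060787 [-0.04781753  1.27199765  1.04921331] 0.9959375
wrist 344.44453291655725 0.022323033280284923 [0.08917938 0.62437673 0.37421261] 0.9962174479166667
{'clock': 0.15, 'qpos': array([-1.37223474,  0.5218851 , -0.03632715,  1.59979003,  0.02116053,
        1.02108336, -0.11278123]), 'qd': array([-0.00100229, -0.00108761,  0.00098866, -0.00403657, -0.00168947,
        0.00031841,  0.00096029]), 'joint_efforts': array([ 1.84854798e-03, -9.27392435e+01,  1.98090456e+00, -3.70055401e+01,
        1.80273538e-02,  6.24451044e-03,  3.35987272e-05]), 'position': array([0.16592021, 0.60236026, 0.23088412]), 'tool_rot': array([-3.14080939e+00,  1.56523782e-05,  2.87281508e+00]), 'force': array([-0.55289577, -0.13100063,  0.74968414]), 'moment': array([ 0.01723875, -0.02414514,  0.00590335]), 'finger_force': 0.0, 'grip_width': 0.0855371304101809}
```

View pics/scene0.png

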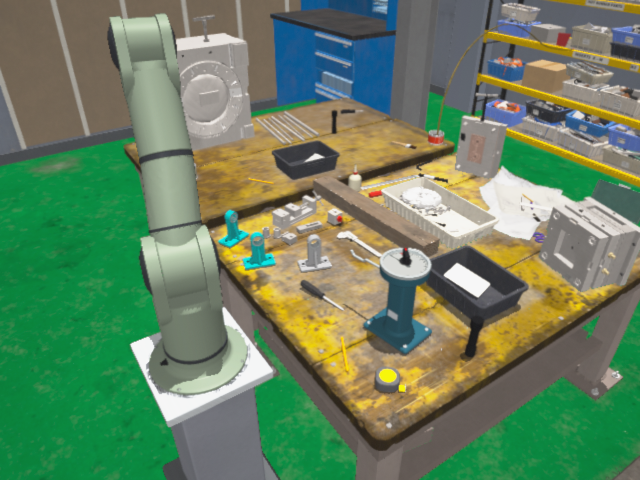

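View pics/side0.png

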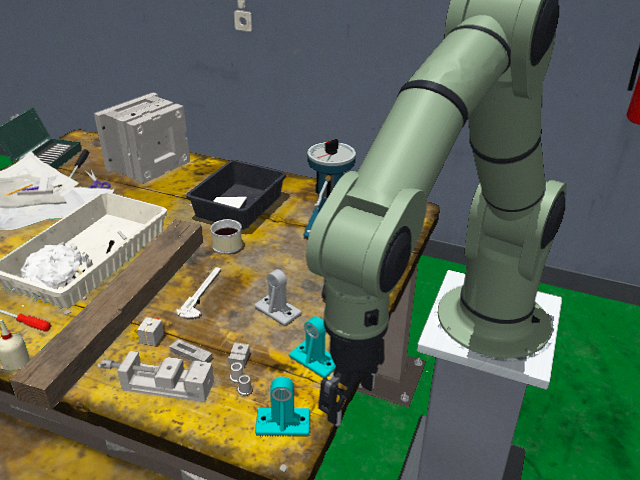

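The aluminium bracket is at scene (314,253) and side (278,295). The turquoise look-alikes are at scene (233,228) and (258,250). The grey one fits the description. The scale's dial is at scene (405,265) and side (331,155), with its hook at about scene (352,311).

Run:
```python
from h import *
def ld(n):
    z=np.load(f'{n}0.npz'); return z['im'],z['d'],{k:z[k] for k in('fx','fy','cx','cy','k1','R','t')}
for n,box in (('scene',(292,225,338,278)),('side',(245,260,310,330))):
    im,d,ci=ld(n); P=pts(d,ci); x0,y0,x1,y1=box
    Q=P[y0:y1,x0:x1].reshape(-1,3); C=im[y0:y1,x0:x1].reshape(-1,3).astype(int)
    sat=C.max(1)-C.min(1); ok=(sat<45)&(Q[:,2]>.004)&(Q[:,2]<.14)
    Q=Q[ok]
    f=Q[(Q[:,2]<.016)];top=Q[Q[:,2]>.085]
    r=cv2.minAreaRect(f[:,:2].astype(np.float32)*1000); print(n,'foot',len(f),r,'all',cv2.minAreaRect(Q[:,:2].astype(np.float32)*1000))
    print(' top',len(top),top.min(0),top.max(0),top.mean(0))
    t=cv2.minAreaRect(top[:,:2].astype(np.float32)*1000);print(' topRect',t)
im,d,ci=ld('scene');P=pts(d,ci)
for n,box in (('scene',(370,240,440,290)),('side',(295,130,365,185))):
    im,d,ci=ld(n);P=pts(d,ci);x0,y0,x1,y1=box;Q=P[y0:y1,x0:x1].reshape(-1,3)
    q=Q[(Q[:,2]>.24)&(Q[:,2]<.262)];print(n,'dial',len(q),np.median(q[:,2]),cv2.minEnclosingCircle(q[:,:2].astype(np.float32)*1000))
    k=Q[(Q[:,2]>.268)&(Q[:,2]<.3)];print(' knob',len(k),k.mean(0),k[:,2].max(),cv2.minAreaRect(k[:,:2].astype(np.float32)*1000))
im,d,ci=ld('scene');P=pts(d,ci)
Q=P[285:360,330:440].reshape(-1,3);C=im[285:360,330:440].reshape(-1,3).astype(int)
a=(Q[:,2]>.15)&(Q[:,2]<.203);h=Q[a];print('hook-ish',len(h));
o=np.argsort(h[:,1]);print(h[o][::-1][:40:4].round(3))
b=(Q[:,2]>.006)&(Q[:,2]<.03)&(C[:,2]>C[:,0]+15);print('base',b.sum(),cv2.minAreaRect(Q[b][:,:2].astype(np.float32)*1000))
for n,b in (('scene',(290,210,450,360)),('side',(240,125,380,335))):
    im,_,_=ld(n);x0,y0,x1,y1=b;c=im[y0:y1,x0:x1,::-1];c=cv2.resize(c,None,fx=600/(y1-y0)*.98,fy=600/(y1-y0)*.98,interpolation=3)
    cv2.imwrite(f'pics/c_{n}.png',c)
a=cv2.imread('pics/c_scene.png');b=cv2.imread('pics/c_side.png');m=np.hstack([a,b]);s=800/m.shape[1];cv2.imwrite('pics/c.png',cv2.resize(m,None,fx=s,fy=s,interpolation=cv2.INTER_AREA))
```

```text
scene foot 361 ((559.9449462890625, 263.5201110839844), (336.06488037109375, 168.87759399414062), 54.87171173095703) all ((558.989013671875, 264.1926574707031), (336.06488037109375, 171.21524047851562), 54.87171173095703)
 top 140 [0.48294061 0.1631463  0.08507943] [0.52919462 0.20113512 0.12671169] [0.50608495 0.17945278 0.10550259]
 topRect ((508.40826416015625, 181.36093139648438), (34.177978515625, 46.50756072998047), 67.3587417602539)
side foot 589 ((534.415771484375, 122.69105529785156), (168.4146728515625, 288.0643615722656), 27.17439079284668) all ((508.30816650390625, 173.54685974121094), (168.4146728515625, 402.39581298828125), 27.17439079284668)
 top 335 [0.35787498 0.16914004 0.08515743] [0.53155164 0.32248113 0.12911736] [0.49019827 0.20109642 0.10751468]
 topRect ((434.1029052734375, 241.73446655273438), (40.019195556640625, 219.9611053466797), 51.28630065917969)
scene dial 1259 0.2528780446545806 ((529.7042846679688, -233.76242065429688), 71.59673309326172)
 knob 86 [ 0.52568643 -0.2374496   0.28169174] 0.28877334856902726 ((529.2433471679688, -234.67752075195312), (40.246341705322266, 13.891988754272461), 60.0159797668457)
side dial 926 0.2540513618683463 ((522.6544189453125, -230.24658203125), 76.07998657226562)
 knob 114 [ 0.52774314 -0.22546933  0.28082094] 0.2935407890319711 ((528.599365234375, -228.1654815673828), (48.331329345703125, 23.6259765625), 61.34519958496094)
hook-ish 305
[[ 0.498 -0.212  0.172]
 [ 0.495 -0.215  0.178]
 [ 0.497 -0.217  0.179]
 [ 0.494 -0.219  0.154]
 [ 0.495 -0.221  0.165]
 [ 0.495 -0.222  0.183]
 [ 0.498 -0.224  0.183]
 [ 0.498 -0.225  0.173]
 [ 0.494 -0.226  0.165]
 [ 0.498 -0.228  0.186]]
base 1188 ((529.703369140625, -232.76358032226562), (135.45928955078125, 163.88658142089844), 9.164863586425781)
```

View pics/c.png

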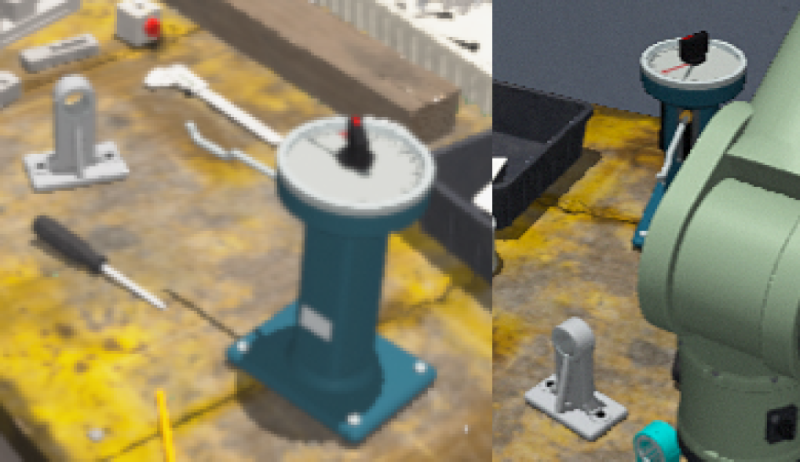

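Crop: the grey bracket has its bore facing the scene camera, at crop (75,97). The hook's tip is at crop (187,122), which is full-frame scene (351,250), so the scale's +y points roughly along world +y. The screwdriver lies between the two.

Run:
```python
from h import *
def ld(n):
    z=np.load(f'{n}0.npz'); return z['im'],z['d'],{k:z[k] for k in('fx','fy','cx','cy','k1','R','t')}
A=[]
for n in('scene','side'):
    im,d,ci=ld(n);P=pts(d,ci).reshape(-1,3);C=im.reshape(-1,3).astype(int)
    ok=(np.hypot(P[:,0]-.507,P[:,1]-.18)<.075)&(P[:,2]>.006)&(P[:,2]<.135)&(C.max(1)-C.min(1)<30)&(C.min(1)>90)
    Q=P[ok];f=Q[Q[:,2]<.02];t=Q[Q[:,2]>.09]; A.append(Q)
    print(n,len(f),cv2.minAreaRect(f[:,:2].astype(np.float32)*1000),cv2.minAreaRect(t[:,:2].astype(np.float32)*1000),t[:,2].max())
Q=np.vstack(A);print(cv2.minAreaRect(Q[Q[:,2]<.02][:,:2].astype(np.float32)*1000),cv2.minAreaRect(Q[Q[:,2]>.09][:,:2].astype(np.float32)*1000))
im,d,ci=ld('scene');P=pts(d,ci);print('tip',onplane([[351,250]],ci,.195), P[248:258,348:360,2].max())
h=P[240:275,345:385].reshape(-1,3);h=h[(h[:,2]>.17)&(h[:,2]<.215)];print(len(h),h[np.argsort(-h[:,1])][::6].round(3)[:12])
R=cv2.Rodrigues
w=viewer.camera_info('wrist');print('wristcam axes world',np.array(w['R']).round(2),w['cx'],w['cy'])
```

```text
scene 267 ((507.6819763183594, 181.34396362304688), (69.13514709472656, 109.38391876220703), 73.48719024658203) ((506.3226318359375, 182.23085021972656), (34.177978515625, 41.987972259521484), 67.3587417602539) 0.12671168794156665
side 487 ((507.0140075683594, 169.80413818359375), (96.71610260009766, 134.86871337890625), 71.22832489013672) ((503.3309631347656, 186.84661865234375), (34.91199493408203, 46.55007553100586), 72.37443542480469) 0.12911735724330295
((507.0140075683594, 169.80413818359375), (96.71610260009766, 134.86871337890625), 71.22832489013672) ((503.5260009765625, 185.1960906982422), (38.467262268066406, 47.2452507019043), 73.51903533935547)
tip [[ 0.49784486 -0.03875044  0.195     ]] 1.0232848875312224
96 [[ 0.499 -0.037  0.193]
 [ 0.494 -0.044  0.192]
 [ 0.498 -0.049  0.183]
 [ 0.504 -0.056  0.184]
 [ 0.498 -0.064  0.188]
 [ 0.505 -0.069  0.184]
 [ 0.504 -0.077  0.178]
 [ 0.502 -0.088  0.186]
 [ 0.506 -0.096  0.193]
 [ 0.505 -0.103  0.197]
 [ 0.51  -0.106  0.19 ]
 [ 0.511 -0.114  0.187]]
wristcam axes world [[ 0.27  0.96 -0.  ]
 [ 0.92 -0.25  0.31]
 [ 0.3  -0.08 -0.95]] 314.5361980307268 236.8564923760083
```

```bash
cat >> h.py <<'E'
from scipy.spatial.transform import Rotation as Ro
def plan(pos,yaw,n=1,start=None):
    s=observe(); p=s['position']; r0=Ro.from_euler('xyz',s['tool_rot'])
    print('at',s['position'].round(4),s['tool_rot'].round(3),'F',s['force'].round(2),'w',round(s['grip_width'],4),'t',s['clock'])
    if start is not None: p,r0=np.array(start[0]),Ro.from_euler('xyz',[np.pi,0,start[1]])
    r1=Ro.from_euler('xyz',[np.pi,0,yaw]); rv=(r0.inv()*r1).as_rotvec()
    for i in range(n):
        r=r0*Ro.from_rotvec(rv*i/n)
        print(i,'cm',(r.inv().apply((np.array(pos)-p)/n)*100).round(2),'rv',(rv/n).round(4))
E
python3 -c "
from h import *
plan([.506,.182,.26],np.radians(73.5),3)"
```

```text
at [0.1659 0.6024 0.2309] [-3.141  0.     2.873] F [-0.55 -0.13  0.75] w 0.0855 t 0.15
0 cm [-14.65 -10.5   -0.96] rv [-2.0e-04  2.0e-04  5.3e-01]
1 cm [-17.95  -1.65  -0.97] rv [-2.0e-04  2.0e-04  5.3e-01]
2 cm [-16.32   7.65  -0.97] rv [-2.0e-04  2.0e-04  5.3e-01]
```

>>> {"api": "play_rows", "payload": {
  "motion": [
    [-3,-2.1,-0.2,0,0,0.106,1],
    [-6,-4.2,-0.4,0,0,0.212,1],
    [-9,-6.3,-0.6,0,0,0.318,1],
    [-12,-8.4,-0.8,0,0,0.424,1],
    [-14.65,-10.5,-1,0,0,0.53,1]
  ]
}}

```text
clock: 0.65
position: [0.2804, 0.4609, 0.2413]
tool_rot: [-3.141, 0.0, 2.338]
force: [0.3, 0.8, 0.4]
grip_width: 0.0854
finger_force: 0.0
```

>>> {"api": "play_rows", "payload": {
  "motion": [
    [-3.6,-0.33,-0.2,0,0,0.106,1],
    [-7.2,-0.66,-0.4,0,0,0.212,1],
    [-10.8,-1,-0.6,0,0,0.318,1],
    [-14.4,-1.32,-0.8,0,0,0.424,1],
    [-17.95,-1.65,-1,0,0,0.53,1]
  ]
}}

```text
clock: 1.15
position: [0.3934, 0.3209, 0.2514]
tool_rot: [-3.142, -0.0, 1.808]
force: [1.3, 1.4, -0.5]
grip_width: 0.0856
finger_force: 0.0
```

>>> {"api": "play_rows", "payload": {
  "motion": [
    [-3.3,1.5,-0.2,0,0,0.106,1],
    [-6.6,3,-0.4,0,0,0.212,1],
    [-9.9,4.6,-0.6,0,0,0.318,1],
    [-13.2,6.1,-0.8,0,0,0.424,1],
    [-16.3,7.65,-1,0,0,0.53,1]
  ]
}}

```text
clock: 1.65
position: [0.5068, 0.1809, 0.2614]
tool_rot: [3.142, 0.0, 1.278]
force: [0.5, -0.1, 0.2]
grip_width: 0.0853
finger_force: 0.0
```

Run:
```python
from h import *
plan([.506,.182,.26],np.radians(73.5))
ci=viewer.camera_info('wrist');im,d=viewer.grab_frame('wrist');cv2.imwrite('pics/w1.png',im[...,::-1])
P=pts(d,ci).reshape(-1,3);C=im.reshape(-1,3).astype(int)
ok=(np.hypot(P[:,0]-.507,P[:,1]-.18)<.08)&(P[:,2]<.135)&(C.max(1)-C.min(1)<30)&(C.min(1)>90)
Q=P[ok]
for a,b in((.006,.018),(.03,.095),(.1,.13),(.115,.13)):
    q=Q[(Q[:,2]>a)&(Q[:,2]<b)]; print(a,len(q),cv2.minAreaRect(q[:,:2].astype(np.float32)*1000) if len(q)>4 else '')
```

```text
at [0.5068 0.1809 0.2614] [3.142 0.    1.278] F [ 0.46 -0.1   0.24] w 0.0853 t 1.65
0 cm [ 0.08 -0.11  0.14] rv [ 0.      0.     -0.0045]
0.006 2992 ((507.19525146484375, 187.7699737548828), (63.985565185546875, 109.31880187988281), 71.34587860107422)
0.03 386 ((512.879638671875, 203.6029052734375), (20.089248657226562, 44.01814270019531), 68.17862701416016)
0.1 1473 ((507.6564025878906, 187.86602783203125), (26.332548141479492, 44.448116302490234), 71.3553237915039)
0.115 1245 ((507.2495422363281, 188.0032958984375), (26.332548141479492, 36.3867073059082), 71.3553237915039)
```

View pics/w1.png

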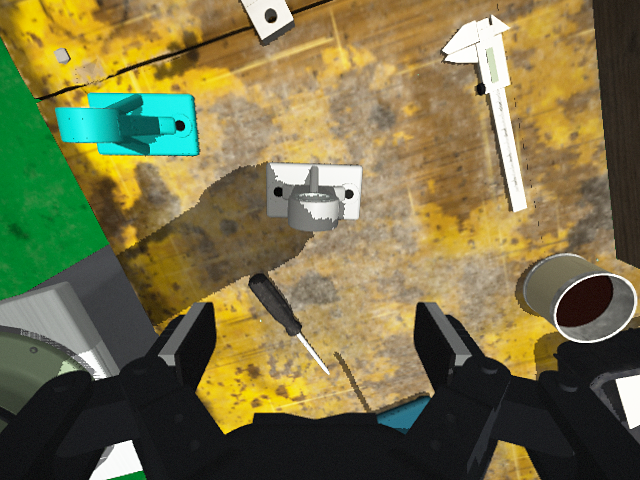

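The wrist view shows the grey bracket at (314,195), its bore axis along the image's vertical, with nothing in the way. I'll descend to grip it.

```bash
python3 -c "
from h import *
plan([.5072,.1879,.074],1.245,1)"
```

```text
at [0.5099 0.1762 0.2619] [3.139e+00 1.000e-03 1.266e+00] F [-0.81 -7.9  -1.27] w 0.0853 t 1.7
0 cm [ 1.05 -0.65 18.79] rv [0.0026 0.001  0.0212]
```

>>> {"api": "play_rows", "payload": {
  "motion": [
    [0,0,1,0,0,0.01,1],
    [0.2,-0.1,4,0,0,0.03,1],
    [0.4,-0.2,7,0,0,0.038,1],
    [0.6,-0.3,9,0,0,0.038,1],
    [0.6,-0.3,9,0,0,0.038,1]
  ]
}}

```text
clock: 2.2
position: [0.5029, 0.1895, 0.1686]
tool_rot: [-3.138, 0.003, 1.247]
force: [-0.0, -0.6, -1.0]
grip_width: 0.0854
finger_force: 0.0
```

```bash
python3 -c "
from h import *
plan([.5072,.1879,.074],1.245,1)"
```

```text
at [0.5029 0.1895 0.1686] [-3.138e+00  3.000e-03  1.247e+00] F [-0.04 -0.56 -1.01] w 0.0854 t 2.2
0 cm [0.02 0.49 9.46] rv [-0.0034  0.0032  0.0018]
```

>>> {"api": "play_rows", "payload": {
  "motion": [
    [0,0.35,1,0,0,0,1],
    [0,0.35,3,0,0,0,1],
    [0,0.35,5,0,0,0,1],
    [0,0.35,6,0,0,0,1],
    [0,0.35,6,0,0,0,1]
  ]
}}

```text
clock: 2.7
position: [0.508, 0.1877, 0.1108]
tool_rot: [-3.141, 0.001, 1.245]
force: [0.9, -0.9, 0.8]
grip_width: 0.0851
finger_force: 0.0
```

>>> {"api": "play_rows", "payload": {
  "motion": [
    [0,0,1,0,0,0,1],
    [0,0,2,0,0,0,1],
    [0,0,3,0,0,0,1],
    [0,0,3.4,0,0,0,1],
    [0,0,3.4,0,0,0,1]
  ]
}}

```text
clock: 3.2
position: [0.5079, 0.1876, 0.0767]
tool_rot: [-3.141, 0.001, 1.245]
force: [-0.7, -0.4, 0.2]
grip_width: 0.0856
finger_force: 0.0
```

```bash
python3 -c "
from h import *
plan([.5072,.1879,.074],1.245,1)"
```

```text
at [0.5079 0.1876 0.0767] [-3.141e+00  1.000e-03  1.245e+00] F [-0.68 -0.42  0.16] w 0.0856 t 3.2
0 cm [ 0.   -0.08  0.27] rv [-0.0007  0.0008 -0.0003]
```

>>> {"api": "play_rows", "payload": {
  "motion": [
    [0,-0.05,0.7,0,0,0,1],
    [0,-0.05,0.7,0,0,0,0.3],
    [0,-0.05,0.7,0,0,0,0.1],
    [0,-0.05,0.7,0,0,0,0],
    [0,-0.05,0.7,0,0,0,-0.3]
  ],
  "squeeze": 50
}}

```text
clock: 3.7
position: [0.5078, 0.1881, 0.0706]
tool_rot: [3.142, -0.0, 1.245]
force: [-2.5, 0.2, 5.0]
grip_width: 0.0453
finger_force: 51.4
```

>>> {"api": "play_rows", "payload": {
  "motion": [
    [0,0,0,0,0,0,-0.3],
    [0,0,0,0,0,0,-0.3],
    [0,0,0,0,0,0,-0.3],
    [0,0,0,0,0,0,-0.3],
    [0,0,0,0,0,0,-0.3]
  ]
}}

```text
clock: 4.2
position: [0.5077, 0.1881, 0.0706]
tool_rot: [3.142, -0.0, 1.245]
force: [-3.4, -0.3, 6.7]
grip_width: 0.045
finger_force: 51.6
```

>>> {"api": "play_rows", "payload": {
  "motion": [
    [0,0,-0.5,0,0,0,-0.3],
    [0,0,-2,0,0,0,-0.3],
    [0,0,-4.5,0,0,0,-0.3],
    [0,0,-7,0,0,0,-0.3],
    [0,0,-8.9,0,0,0,-0.3]
  ]
}}

```text
clock: 4.7
position: [0.5078, 0.1879, 0.1607]
tool_rot: [3.141, -0.0, 1.245]
force: [-0.1, 0.9, -5.6]
grip_width: 0.0452
finger_force: 52.7
```

>>> {"api": "play_rows", "payload": {
  "motion": [
    [0,0,0,0,0,0,-0.3],
    [0,0,0,0,0,0,-0.3],
    [0,0,0,0,0,0,-0.3],
    [0,0,0,0,0,0,-0.3],
    [0,0,0,0,0,0,-0.3]
  ]
}}

```text
clock: 5.2
position: [0.5075, 0.1878, 0.1586]
tool_rot: [-3.141, 0.001, 1.245]
force: [0.4, 0.2, -4.8]
grip_width: 0.045
finger_force: 52.7
```

Run:
```python
from h import *
ci=viewer.camera_info('scene');im,d=viewer.grab_frame('scene')
np.savez('s1.npz',im=im,d=d,**ci)
P=pts(d,ci);h=P[240:275,345:385].reshape(-1,3);h=h[(h[:,2]>.17)&(h[:,2]<.215)&(h[:,1]>-.12)]
v,m=np.linalg.eigh(np.cov(h[:,:2].T))[1][:,1],h.mean(0);print('hook dir',np.degrees(np.arctan2(v[1],v[0])),m,len(h))
plan([.49,.012,.16],1.73,2)
plan([.49,.012,.16],1.73,2,([.5072,.1881,.159],1.245))
x0,y0,x1,y1=290,215,450,335;cv2.imwrite('pics/s1.png',cv2.resize(im[y0:y1,x0:x1,::-1],None,fx=5,fy=5,interpolation=2))
```

```text
hook dir 98.33641468898453 [ 0.50367974 -0.07672326  0.18767971] 69
at [0.5076 0.1878 0.1588] [-3.141e+00  1.000e-03  1.245e+00] F [-0.1   0.74 -5.44] w 0.0454 t 5.25
0 cm [-8.61  1.98 -0.06] rv [-0.0003  0.0003 -0.2427]
1 cm [-8.83 -0.14 -0.06] rv [-0.0003  0.0003 -0.2427]
at [0.5076 0.1878 0.1588] [-3.141e+00  1.000e-03  1.245e+00] F [-0.1   0.74 -5.44] w 0.0454 t 5.25
0 cm [-8.62  2.   -0.05] rv [ 0.      0.     -0.2425]
1 cm [-8.85 -0.12 -0.05] rv [ 0.      0.     -0.2425]
```

View pics/s1.png

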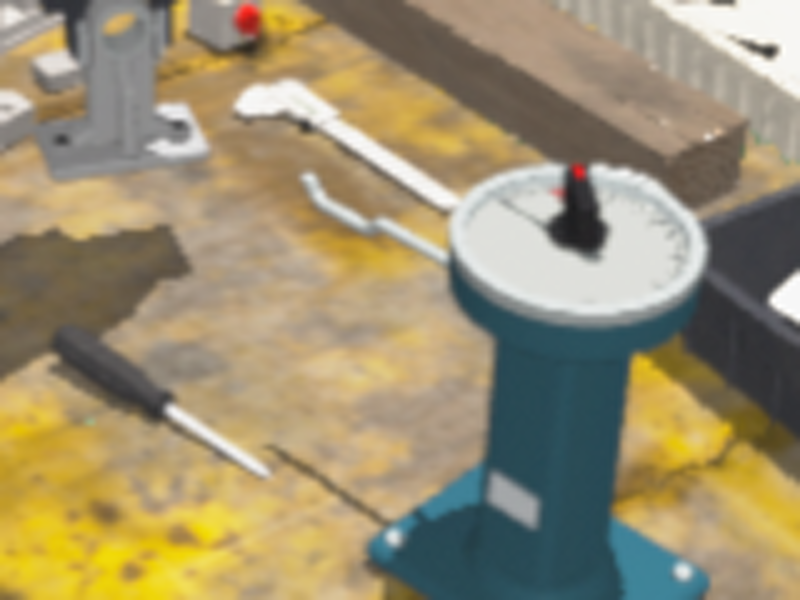

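The crop shows the hook from its tip at (307,178) along the seat to (372,228), then the arm. The bracket is held at (125,60), bore towards the camera. I'll move to the point in front of the hook's tip.

>>> {"api": "play_rows", "payload": {
  "motion": [
    [-1.2,0.3,0,0,0,-0.035,-0.3],
    [-3.2,0.8,0,0,0,-0.09,-0.3],
    [-5.4,1.3,0,0,0,-0.15,-0.3],
    [-7.2,1.7,0,0,0,-0.205,-0.3],
    [-8.6,2,0,0,0,-0.2425,-0.3]
  ]
}}

```text
clock: 5.75
position: [0.4989, 0.0988, 0.1591]
tool_rot: [-3.141, 0.0, 1.489]
force: [0.2, 0.1, -5.9]
grip_width: 0.0456
finger_force: 52.6
```

>>> {"api": "play_rows", "payload": {
  "motion": [
    [-2.2,0,0,0,0,-0.06,-0.3],
    [-4.8,0,0,0,0,-0.13,-0.3],
    [-7.2,-0.1,0,0,0,-0.2,-0.3],
    [-8.4,-0.1,0,0,0,-0.235,-0.3],
    [-8.8,-0.1,0,0,0,-0.2425,-0.3]
  ]
}}

```text
clock: 6.25
position: [0.4906, 0.011, 0.1593]
tool_rot: [-3.141, 0.0, 1.728]
force: [-0.9, 0.3, -4.8]
grip_width: 0.0453
finger_force: 52.6
```

>>> {"api": "play_rows", "payload": {
  "motion": [
    [0,0,0,0,0,0,-0.3],
    [0,0,0,0,0,0,-0.3],
    [0,0,0,0,0,0,-0.3],
    [0,0,0,0,0,0,-0.3],
    [0,0,0,0,0,0,-0.3]
  ]
}}

```text
clock: 6.75
position: [0.4908, 0.0129, 0.1593]
tool_rot: [-3.141, -0.0, 1.73]
force: [-0.1, 0.1, -5.1]
grip_width: 0.0449
finger_force: 52.6
```

Run:
```python
from h import *
plan([.5035,-.0715,.159],1.73,1)
cs=[]
for n,b in(('scene',(300,215,420,305)),('wrist',(200,120,440,300))):
    ci=viewer.camera_info(n);im,d=viewer.grab_frame(n);x0,y0,x1,y1=b
    np.savez(n+'2.npz',im=im,d=d,**ci)
    cs.append(cv2.resize(im[y0:y1,x0:x1,::-1],(400,300),interpolation=2))
    if n=='scene':print('seat',onplane([[360,258.6]],ci,.185),'tip',onplane([[351.4,250.6]],ci,.196))
cv2.imwrite('pics/p2.png',np.hstack(cs))
```

```text
at [0.4908 0.0129 0.1593] [-3.141 -0.     1.73 ] F [-0.11  0.07 -5.14] w 0.0449 t 6.75
0 cm [-8.54 -0.09  0.03] rv [-0.0001 -0.      0.0003]
seat [[ 0.50205714 -0.07817082  0.185     ]] tip [[ 0.49603294 -0.04314818  0.196     ]]
```

View pics/p2.png

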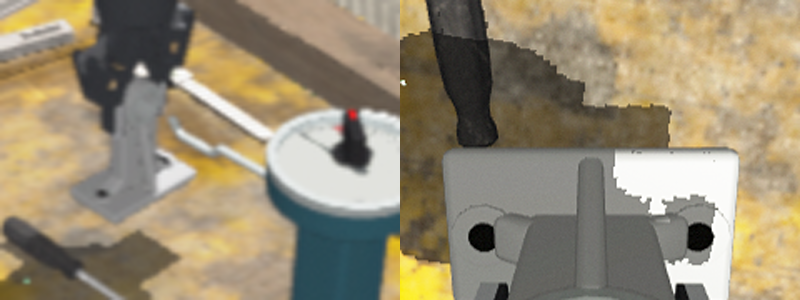

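The scene crop shows the bracket in line with the hook, whose tip is at (172,118). I'll go on slowly.

>>> {"api": "play_rows", "payload": {
  "motion": [
    [-0.7,-0.1,0,0,0,0,-0.3],
    [-1.7,-0.1,0,0,0,0,-0.3],
    [-2.7,-0.1,0,0,0,0,-0.3],
    [-3.7,-0.1,0,0,0,0,-0.3],
    [-4.4,-0.1,0,0,0,0,-0.3]
  ]
}}

```text
clock: 7.35
position: [0.4969, -0.0325, 0.1593]
tool_rot: [3.142, 0.0, 1.729]
force: [-0.4, -0.2, -4.9]
grip_width: 0.0451
finger_force: 52.5
```

>>> {"api": "play_rows", "payload": {
  "motion": [
    [-0.6,0,0,0,0,0,-0.3],
    [-1.2,0,0,0,0,0,-0.3],
    [-1.7,0,0,0,0,0,-0.3],
    [-2.1,0,0,0,0,0,-0.3],
    [-2.1,0,0,0,0,0,-0.3]
  ]
}}

```text
clock: 7.85
position: [0.5001, -0.0523, 0.1593]
tool_rot: [-3.142, 0.0, 1.729]
force: [-0.1, -0.1, -5.1]
grip_width: 0.0452
finger_force: 52.5
```

>>> {"api": "play_rows", "payload": {
  "motion": [
    [-0.6,0,0,0,0,0,-0.3],
    [-1.2,0,0,0,0,0,-0.3],
    [-1.7,0,0,0,0,0,-0.3],
    [-2.1,0,0,0,0,0,-0.3],
    [-2.1,0,0,0,0,0,-0.3]
  ]
}}

```text
clock: 8.35
position: [0.5035, -0.0732, 0.1593]
tool_rot: [3.142, 0.0, 1.729]
force: [-0.1, -0.3, -4.0]
grip_width: 0.0457
finger_force: 52.5
```

Run:
```python
from h import *
cs=[]
for n,b in(('scene',(320,215,420,290)),('side',(270,130,390,220))):
    im,d=viewer.grab_frame(n);x0,y0,x1,y1=b
    cs.append(cv2.resize(im[y0:y1,x0:x1,::-1],(400,300),interpolation=2))
cv2.imwrite('pics/p3.png',np.hstack(cs))
print(observe()['force'],observe()['position'])
```

```text
[ 0.31324935  0.42170499 -4.82925197] [ 0.50338079 -0.07255     0.15926171]
```

View pics/p3.png

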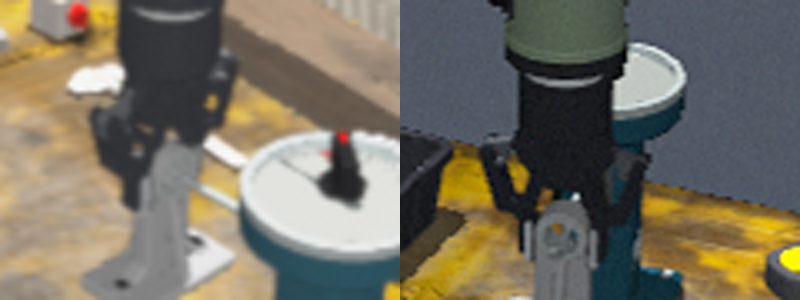

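The scene crop shows the arm entering the bore at (190,185). The side view shows the hook's tip inside the bore, at (560,228). I'll lower it gently.

>>> {"api": "play_rows", "payload": {
  "motion": [
    [0,0,0.4,0,0,0,-0.3],
    [0,0,0.8,0,0,0,-0.3],
    [0,0,1.2,0,0,0,-0.3],
    [0,0,1.5,0,0,0,-0.3],
    [0,0,1.7,0,0,0,-0.3]
  ]
}}

```text
clock: 8.95
position: [0.5033, -0.0725, 0.1419]
tool_rot: [-3.141, -0.0, 1.73]
force: [-0.4, -0.4, -4.6]
grip_width: 0.0455
finger_force: 52.7
```

>>> {"api": "play_rows", "payload": {
  "motion": [
    [0,0,0.2,0,0,0,-0.3],
    [0,0,0.4,0,0,0,-0.3],
    [0,0,0.6,0,0,0,-0.3],
    [0,0,0.8,0,0,0,-0.3],
    [0,0,0.8,0,0,0,-0.3]
  ]
}}

```text
clock: 9.45
position: [0.5034, -0.0725, 0.1342]
tool_rot: [-3.142, -0.0, 1.73]
force: [-0.4, 0.7, -2.6]
grip_width: 0.0453
finger_force: 52.9
```

>>> {"api": "play_rows", "payload": {
  "motion": [
    [0,0,0.2,0,0,0,-0.3],
    [0,0,0.4,0,0,0,-0.3],
    [0,0,0.55,0,0,0,-0.3],
    [0,0,0.7,0,0,0,-0.3],
    [0,0,0.7,0,0,0,-0.3]
  ]
}}

```text
clock: 9.95
position: [0.5034, -0.0725, 0.1272]
tool_rot: [-3.142, -0.0, 1.73]
force: [0.3, 1.5, -0.0]
grip_width: 0.0453
finger_force: 53.2
```

>>> {"api": "play_rows", "payload": {
  "motion": [
    [0,0,0,0,0,0,-0.3],
    [0,0,0,0,0,0,-0.3],
    [0,0,0,0,0,0,-0.3],
    [0,0,0,0,0,0,-0.3],
    [0,0,0,0,0,0,-0.3]
  ]
}}

```text
clock: 10.45
position: [0.5034, -0.0725, 0.1273]
tool_rot: [3.142, 0.0, 1.73]
force: [-0.9, 1.4, 0.4]
grip_width: 0.0458
finger_force: 53.2
```

>>> {"api": "play_rows", "payload": {
  "motion": [
    [0,0,0,0,0,0,0.15],
    [0,0,0,0,0,0,0.25],
    [0,0,0,0,0,0,0.4],
    [0,0,0,0,0,0,0.6],
    [0,0,0,0,0,0,0.6]
  ],
  "squeeze": 20
}}

```text
clock: 10.95
position: [0.5034, -0.0726, 0.1273]
tool_rot: [3.142, 0.0, 1.73]
force: [-0.6, -0.0, -0.3]
grip_width: 0.0684
finger_force: 0.0
```

>>> {"api": "play_rows", "payload": {
  "motion": [
    [0,0,0,0,0,0,0.8],
    [0,0,0,0,0,0,0.8],
    [0,0,-0.5,0,0,0,0.8],
    [0,0,-1.5,0,0,0,0.8],
    [0,0,-3,0,0,0,0.8]
  ]
}}

```text
clock: 11.45
position: [0.5032, -0.0726, 0.1579]
tool_rot: [-3.141, 0.0, 1.73]
force: [-0.3, -0.5, 0.1]
grip_width: 0.0768
finger_force: 0.0
```

>>> {"api": "play_rows", "payload": {
  "motion": [
    [0,0,-2,0,0,0,0.8],
    [0,0,-5,0,0,0,0.8],
    [0,0,-9,0,0,0,0.8],
    [0,0,-12,0,0,0,0.8],
    [0,0,-14,0,0,0,0.8]
  ]
}}

```text
clock: 11.95
position: [0.5037, -0.0728, 0.3005]
tool_rot: [3.139, 0.0, 1.729]
force: [0.7, 0.4, -0.8]
grip_width: 0.0767
finger_force: 0.0
```

Run:
```python
from h import *
plan([.529,-.233,.39],1.047,2)
cs=[]
for n,b in(('scene',(320,215,440,305)),('wrist',(0,0,640,480))):
    ci=viewer.camera_info(n);im,d=viewer.grab_frame(n);x0,y0,x1,y1=b
    cs.append(cv2.resize(im[y0:y1,x0:x1,::-1],(400,300),interpolation=2))
cv2.imwrite('pics/p4.png',np.hstack(cs))
```

```text
at [ 0.5037 -0.0728  0.3005] [3.139 0.    1.729] F [ 0.74  0.38 -0.84] w 0.0767 t 11.95
0 cm [-8.11 -0.   -4.47] rv [ 1.400e-03 -3.000e-04  3.412e-01]
1 cm [-7.65  2.7  -4.47] rv [ 1.400e-03 -3.000e-04  3.412e-01]
```

View pics/p4.png

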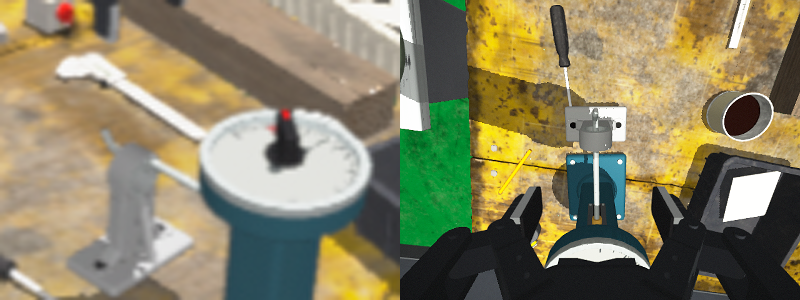

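The scene crop shows the bracket hanging on the hook at (130,200), and the pointer has moved. I'll move over the dial for a look with the wrist camera.

>>> {"api": "play_rows", "payload": {
  "motion": [
    [-0.8,0,-1.2,0,0,0.04,0.8],
    [-2.8,0,-2.4,0,0,0.13,0.8],
    [-5,0,-3.6,0,0,0.21,0.8],
    [-6.8,0,-4.4,0,0,0.29,0.8],
    [-8.1,0,-4.5,0,0,0.34,0.8]
  ]
}}

```text
clock: 12.55
position: [0.5163, -0.1544, 0.3432]
tool_rot: [3.141, 0.0, 1.384]
force: [0.0, 0.6, 0.1]
grip_width: 0.0765
finger_force: 0.0
```

>>> {"api": "play_rows", "payload": {
  "motion": [
    [-2.2,0.8,-1.4,0,0,0.1,0.6],
    [-4.6,1.6,-2.8,0,0,0.2,0.4],
    [-6.6,2.3,-4,0,0,0.28,0.2],
    [-7.6,2.7,-4.5,0,0,0.34,0.2],
    [-7.6,2.7,-4.5,0,0,0.34,0.2]
  ]
}}

```text
clock: 13.05
position: [0.5289, -0.2337, 0.3872]
tool_rot: [-3.142, 0.001, 1.046]
force: [0.1, 1.2, -0.5]
grip_width: 0.0513
finger_force: 0.0
```

>>> {"api": "play_rows", "payload": {
  "motion": [
    [0,0,0,0,0,0,0.2],
    [0,0,0,0,0,0,0.2],
    [0,0,0,0,0,0,0.2],
    [0,0,0,0,0,0,0.2],
    [0,0,0,0,0,0,0.2]
  ]
}}

```text
clock: 13.55
position: [0.5291, -0.2319, 0.3873]
tool_rot: [-3.141, -0.0, 1.05]
force: [-0.9, -0.1, -0.1]
grip_width: 0.0515
finger_force: 0.0
```

Run:
```python
from h import *
plan([.529,-.233,.39],1.047,1)
ci=viewer.camera_info('wrist');im,d=viewer.grab_frame('wrist')
np.savez('w5.npz',im=im,d=d,**ci)
P=pts(d,ci);Q=P.reshape(-1,3)
k=Q[(Q[:,2]>.262)&(Q[:,2]<.3)&(np.hypot(Q[:,0]-.529,Q[:,1]+.233)<.06)];print('knob',len(k),np.median(k[:,2]),k[:,2].max(),cv2.minAreaRect(k[k[:,2]>.28][:,:2].astype(np.float32)*1000))
q=Q[(Q[:,2]>.251)&(Q[:,2]<.26)&(np.hypot(Q[:,0]-.529,Q[:,1]+.233)<.1)];print('rim',len(q),cv2.minEnclosingCircle(q[:,:2].astype(np.float32)*1000))
p=onplane([[0,0]],ci,.25)
R=np.array(ci['R']);c=R@np.array([.529,-.233,.252])+ci['t'];u,v=ci['fx']*c[0]/c[2]+ci['cx'],ci['fy']*c[1]/c[2]+ci['cy'];print('centre px',u,v)
x0,y0=int(u-120),max(0,int(v-90));cv2.imwrite('pics/w5.png',cv2.resize(im[y0:y0+180,x0:x0+240,::-1],(800,600),interpolation=2));print(x0,y0)
```

```text
at [ 0.5291 -0.2319  0.3873] [-3.141 -0.     1.05 ] F [-0.85 -0.1  -0.14] w 0.0515 t 13.55
0 cm [-0.1   0.05 -0.27] rv [-0.0001 -0.0001  0.0033]
knob 1016 0.2867642627421501 0.28932042038751893 ((531.683349609375, -229.56666564941406), (41.60298538208008, 12.730128288269043), 59.92450714111328)
rim 18986 ((531.4569702148438, -229.638671875), 68.24922180175781)
centre px 315.57690759614525 226.1243883337319
195 136
```

View pics/w5.png

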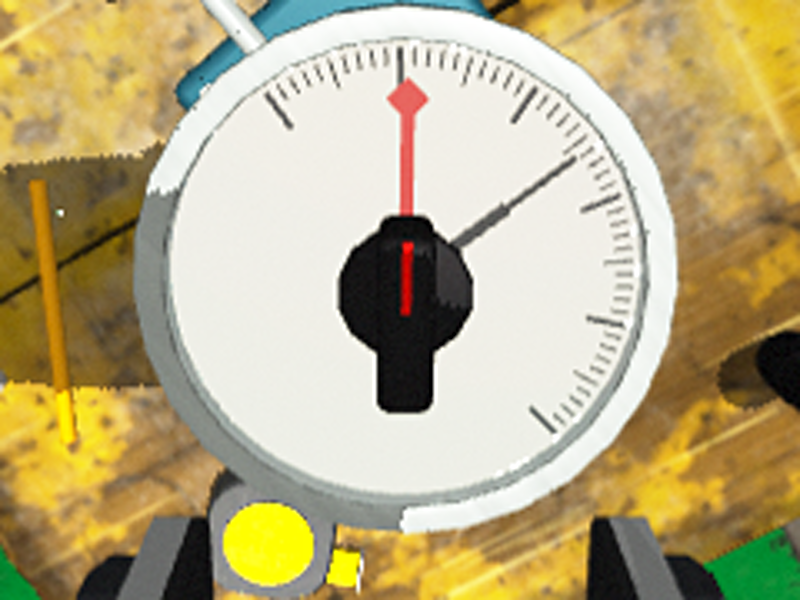

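The wrist crop shows the red hand pointing to (407,97), the black pointer's tip at (577,157) and the knob at (405,310). I'll work out both angles.

```bash
cat >> h.py <<'E'
def angles(im,ci,c=(.5315,-.2296),zp=.250,tipg=None):
    v,u=np.mgrid[0:480,0:640]; uv=np.stack([u,v],-1).reshape(-1,2).astype(float)
    X=onplane(uv,ci,zp)[:,:2]-c; r=np.hypot(*X.T); C=im.reshape(-1,3).astype(int)
    red=(C[:,0]-C[:,1]>60)&(C[:,0]-C[:,2]>60)&(r>.026)&(r<.055)
    blk=(C.max(1)<150)&(C.max(1)-C.min(1)<35)&(r>.026)&(r<.044)
    out={}
    for n,m in(('red',red),('black',blk)):
        a=X[m]
        if m.sum()<8: print(n,'none',m.sum()); continue
        vx,vy,x,y=cv2.fitLine(a.astype(np.float32)*1000,cv2.DIST_HUBER,0,.01,.01).ravel()
        if vx*x+vy*y<0: vx,vy=-vx,-vy
        print(n,m.sum(),'line',round(float(np.arctan2(vy,vx)),4),'miss mm',round(float(x*vy-y*vx),2),'radial',round(float(np.median(np.arctan2(a[:,1],a[:,0]))),4))
E
python3 - <<'E'
from h import *
z=np.load('w5.npz');ci={k:z[k] for k in('fx','fy','cx','cy','k1','R','t')};angles(z['im'],ci)
print(onplane([[317.1,165.1],[368.1,183.1]],ci,.25)-[.5315,-.2296,0])
plan([.5315,-.2296,.262],1.046)
E
```

```text
red 168 line 1.0286 miss mm -0.47 radial 1.0382
black 214 line -2.5759 miss mm -13.83 radial -2.0313
[[0.02355727 0.03974912 0.25      ]
 [0.05247371 0.00654549 0.25      ]]
at [ 0.5291 -0.232   0.3873] [ 3.142 -0.     1.05 ] F [ 0.09 -0.24 -0.06] w 0.0512 t 13.6
0 cm [ 0.33  0.09 12.53] rv [ 0.     -0.0001  0.0042]
```

>>> {"api": "play_rows", "payload": {
  "motion": [
    [0.3,0.1,2,0,0,0.004,0.2],
    [0.3,0.1,4.5,0,0,0.004,0.1],
    [0.3,0.1,7,0,0,0.004,0.1],
    [0.3,0.1,9,0,0,0.004,0.1],
    [0.3,0.1,9,0,0,0.004,0.1]
  ]
}}

```text
clock: 14.1
position: [0.5306, -0.2295, 0.2952]
tool_rot: [-3.138, 0.001, 1.046]
force: [-0.4, 0.5, -0.0]
grip_width: 0.0469
finger_force: 0.0
```

```bash
sed -i "s/(r>.026)&(r<.044)/(r>.028)\&(r<.044)\&(abs(np.arctan2(X[:,1],X[:,0])-.12)<.35)/" h.py
python3 - <<'E'
from h import *
z=np.load('w5.npz');ci={k:z[k] for k in('fx','fy','cx','cy','k1','R','t')};angles(z['im'],ci)
ci=viewer.camera_info('wrist');im,d=viewer.grab_frame('wrist');angles(im,ci)
Q=pts(d,ci).reshape(-1,3)
k=Q[(Q[:,2]>.28)&(Q[:,2]<.3)&(np.hypot(Q[:,0]-.5315,Q[:,1]+.2296)<.026)];print('knob',len(k),cv2.minAreaRect(k[:,:2].astype(np.float32)*1000))
plan([.5315,-.2296,.262],1.046)
E
```

```text
red 168 line 1.0286 miss mm -0.47 radial 1.0382
black 38 line 0.1293 miss mm -0.39 radial 0.1402
red 347 line 1.042 miss mm 0.34 radial 1.0345
black 93 line 0.1305 miss mm -0.56 radial 0.1464
knob 2046 ((533.0147094726562, -227.1348876953125), (39.786415100097656, 41.44430923461914), 15.070073127746582)
at [ 0.5312 -0.2299  0.2969] [-3.140e+00  1.000e-03  1.046e+00] F [-0.08  0.61  0.18] w 0.0465 t 14.15
0 cm [0.04 0.02 3.49] rv [-0.0015  0.0005 -0.0001]
```

>>> {"api": "play_rows", "payload": {
  "motion": [
    [0,0,1,0,0,0,0.1],
    [0,0,2,0,0,0,0.1],
    [0,0,3,0,0,0,0.1],
    [0,0,3.4,0,0,0,0.1],
    [0,0,3.4,0,0,0,0]
  ],
  "squeeze": 30
}}

```text
clock: 14.65
position: [0.5313, -0.23, 0.2627]
tool_rot: [-3.141, 0.0, 1.046]
force: [-0.4, -0.2, 1.4]
grip_width: 0.0428
finger_force: 0.0
```

>>> {"api": "play_rows", "payload": {
  "motion": [
    [0,0,0,0,0,0,-0.3],
    [0,0,0,0,0,0,-0.5],
    [0,0,0,0,0,0,-0.8],
    [0,0,0,0,0,0,-1],
    [0,0,0,0,0,0,-1]
  ]
}}

```text
clock: 15.15
position: [0.5317, -0.2301, 0.2637]
tool_rot: [3.141, -0.0, 1.046]
force: [-1.6, 0.3, 7.6]
grip_width: 0.0125
finger_force: 33.6
```

>>> {"api": "play_rows", "payload": {
  "motion": [
    [0,0,0,0,0,0,-1],
    [0,0,0,0,0,0,-1],
    [0,0,0,0,0,0,-1],
    [0,0,0,0,0,0,-1],
    [0,0,0,0,0,0,-1]
  ]
}}

```text
clock: 15.65
position: [0.5317, -0.2302, 0.2637]
tool_rot: [3.141, -0.0, 1.046]
force: [-1.3, 1.0, 5.4]
grip_width: 0.0125
finger_force: 33.6
```

Run:
```python
from h import *
ci=viewer.camera_info('wrist');im,d=viewer.grab_frame('wrist');angles(im,ci)
plan([.5315,-.2296,.262],.134)
```

```text
red 459 line 1.0383 miss mm 0.01 radial 1.0376
black 137 line 0.1213 miss mm -1.02 radial 0.1502
at [ 0.5317 -0.2302  0.2637] [ 3.141 -0.     1.046] F [-0.66  0.56  5.47] w 0.0125 t 15.7
0 cm [ 0.04 -0.04  0.17] rv [ 6.000e-04 -5.000e-04  9.118e-01]
```

>>> {"api": "play_rows", "payload": {
  "motion": [
    [0,0,0,0,0,0.06,-1],
    [0,0,0,0,0,0.16,-1],
    [0,0,0,0,0,0.26,-1],
    [0,0,0,0,0,0.36,-1],
    [0,0,0,0,0,0.45,-1]
  ]
}}

```text
clock: 16.2
position: [0.5319, -0.2304, 0.2637]
tool_rot: [3.14, -0.001, 0.592]
force: [2.6, -2.2, 2.7]
grip_width: 0.0123
finger_force: 33.3
```

>>> {"api": "play_rows", "payload": {
  "motion": [
    [0,0,0,0,0,0.1,-1],
    [0,0,0,0,0,0.2,-1],
    [0,0,0,0,0,0.3,-1],
    [0,0,0,0,0,0.39,-1],
    [0,0,0,0,0,0.44,-1]
  ]
}}

```text
clock: 16.7
position: [0.5321, -0.2308, 0.2638]
tool_rot: [3.14, -0.001, 0.152]
force: [3.6, -5.0, 2.6]
grip_width: 0.0124
finger_force: 33.2
```

>>> {"api": "play_rows", "payload": {
  "motion": [
    [0,0,0,0,0,0,-1],
    [0,0,0,0,0,0,-1],
    [0,0,0,0,0,0,-1],
    [0,0,0,0,0,0,-1],
    [0,0,0,0,0,0,-1]
  ]
}}

```text
clock: 17.2
position: [0.532, -0.2308, 0.2637]
tool_rot: [3.14, -0.001, 0.155]
force: [3.9, -3.2, 1.7]
grip_width: 0.0122
finger_force: 33.2
```

Run:
```python
from h import *
ci=viewer.camera_info('wrist');im,d=viewer.grab_frame('wrist');angles(im,ci)
plan([.5315,-.2296,.262],.134)
R=np.array(ci['R']);c=R@np.array([.5715,-.226,.252])+ci['t'];u,v=ci['fx']*c[0]/c[2]+ci['cx'],ci['fy']*c[1]/c[2]+ci['cy']
x0,y0=max(0,int(u-80)),max(0,int(v-60));cv2.imwrite('pics/w6.png',cv2.resize(im[y0:y0+120,x0:x0+160,::-1],(640,480),interpolation=2));print(x0,y0)
```

```text
red 485 line 0.1562 miss mm 0.71 radial 0.1382
black 10 line 0.16 miss mm 2.75 radial 0.0696
at [ 0.5321 -0.2308  0.2637] [ 3.14e+00 -1.00e-03  1.55e-01] F [ 2.74 -3.76  2.56] w 0.012 t 17.25
0 cm [-0.04 -0.12  0.17] rv [ 0.0016 -0.0014  0.0215]
239 155
```

View pics/w6.png

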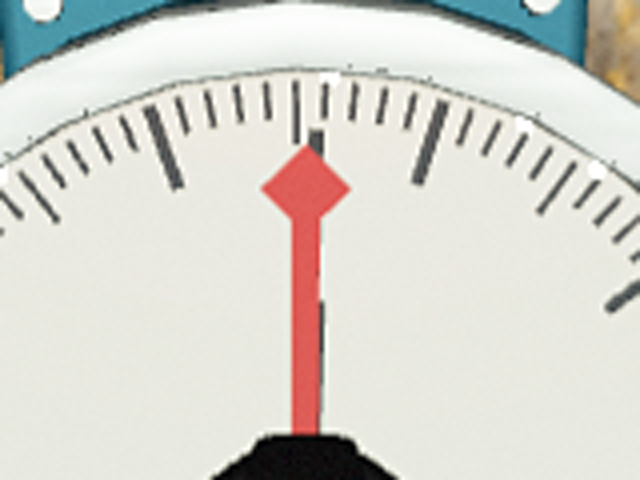

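The crop shows the red hand over the black pointer but slightly anticlockwise of it. The red tip is at (308,145) and the black tip at (316,140), about 1 mm or 0.02 rad apart. I'll turn a bit more.

>>> {"api": "play_rows", "payload": {
  "motion": [
    [0,0,0,0,0,0.01,-1],
    [0,0,0,0,0,0.02,-1],
    [0,0,0,0,0,0.02,-1],
    [0,0,0,0,0,0.02,-1],
    [0,0,0,0,0,0.02,-1]
  ]
}}

```text
clock: 17.75
position: [0.5321, -0.2308, 0.2638]
tool_rot: [3.14, -0.002, 0.135]
force: [2.9, -4.4, 2.3]
grip_width: 0.0124
finger_force: 33.1
```

>>> {"api": "play_rows", "payload": {
  "motion": [
    [0,0,0,0,0,0,-0.9],
    [0,0,0,0,0,0,-0.7],
    [0,0,0,0,0,0,-0.5],
    [0,0,0,0,0,0,-0.2],
    [0,0,0,0,0,0,0.1]
  ]
}}

```text
clock: 18.25
position: [0.5314, -0.2299, 0.2632]
tool_rot: [-3.141, 0.0, 0.136]
force: [0.7, 0.5, 0.7]
grip_width: 0.0465
finger_force: 0.0
```

>>> {"api": "play_rows", "payload": {
  "motion": [
    [0,0,0,0,0,0,0.1],
    [0,0,0,0,0,0,0.1],
    [0,0,-1,0,0,0,0.1],
    [0,0,-3,0,0,0,0.1],
    [0,0,-4,0,0,0,0.1]
  ]
}}

```text
clock: 18.75
position: [0.5318, -0.2305, 0.3052]
tool_rot: [3.141, -0.001, 0.136]
force: [0.7, -0.2, 0.1]
grip_width: 0.0471
finger_force: 0.0
```

>>> {"api": "play_rows", "payload": {
  "motion": [
    [0,0,0,0,0,0,0.1],
    [0,0,0,0,0,0,0.1],
    [0,0,0,0,0,0,0.1],
    [0,0,0,0,0,0,0.1],
    [0,0,0,0,0,0,0.1]
  ]
}}

```text
clock: 19.25
position: [0.5313, -0.23, 0.3029]
tool_rot: [-3.141, 0.001, 0.136]
force: [0.1, -0.5, -0.5]
grip_width: 0.0467
finger_force: 0.0
```

Run:
```python
from h import *
ci=viewer.camera_info('wrist');im,d=viewer.grab_frame('wrist');angles(im,ci)
plan([.5315,-.2296,.262],.134)
R=np.array(ci['R']);c=R@np.array([.5695,-.2245,.252])+ci['t'];u,v=ci['fx']*c[0]/c[2]+ci['cx'],ci['fy']*c[1]/c[2]+ci['cy']
x0,y0=max(0,int(u-53)),max(0,int(v-40));cv2.imwrite('pics/w7.png',cv2.resize(im[y0:y0+80,x0:x0+107,::-1],None,fx=7,fy=7,interpolation=2));print(x0,y0,ci['cx'])
```

```text
red 325 line 0.157 miss mm 1.47 radial 0.1203
black none 0
at [ 0.5314 -0.23    0.303 ] [-3.142e+00  1.000e-03  1.360e-01] F [-0.22 -1.24 -0.1 ] w 0.047 t 19.3
0 cm [ 0.02 -0.04  4.1 ] rv [-0.0001  0.0005  0.0018]
262 160 314.5361980307268
```

View pics/w7.png

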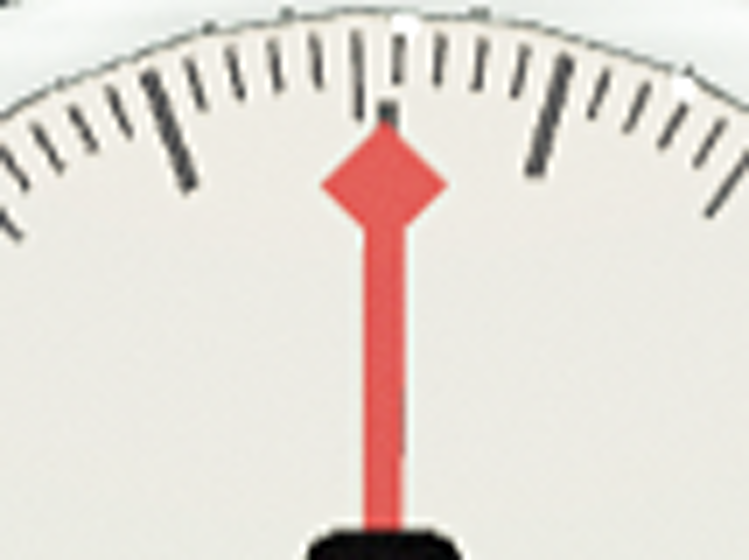

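The red tip (387,120) now lies over the black pointer (388,110), with no sideways gap left. I'll back off and hand in, checking the bracket numerically because I've used up the pictures (11 viewed, one over the limit).

>>> {"api": "play_rows", "payload": {
  "motion": [
    [0,0,-1,0,0,0,0.1],
    [0,0,-3,0,0,0,0.1],
    [0,0,-5,0,0,0,0.1],
    [0,0,-6,0,0,0,0.1],
    [0,0,-6,0,0,0,0.1]
  ]
}}

```text
clock: 19.8
position: [0.5318, -0.2303, 0.3646]
tool_rot: [3.141, -0.002, 0.136]
force: [-0.1, -0.3, -0.6]
grip_width: 0.0471
finger_force: 0.0
```

>>> {"api": "play_rows", "payload": {
  "motion": [
    [0,0,0,0,0,0,0.1],
    [0,0,0,0,0,0,0.1],
    [0,0,0,0,0,0,0.1],
    [0,0,0,0,0,0,0.1],
    [0,0,0,0,0,0,0.1]
  ]
}}

```text
clock: 20.3
position: [0.5314, -0.23, 0.3631]
tool_rot: [-3.142, 0.0, 0.136]
force: [-0.1, -0.1, 0.4]
grip_width: 0.0468
finger_force: 0.0
```

Run:
```python
from h import *
ci=viewer.camera_info('scene');im,d=viewer.grab_frame('scene');Q=pts(d,ci).reshape(-1,3)
q=Q[(np.hypot(Q[:,0]-.503,Q[:,1]+.0725)<.04)&(Q[:,2]>.05)];print(len(q),q[:,2].min(),q[:,2].max())
if len(q)>100 and q[:,2].max()>.165: print(bot.job_done())
```

```text
664 0.05748004101832943 0.18654964027814344
the job is handed in; nothing more can be done
None
```

The job is handed in: the bracket hangs settled on the hook, the red hand lies over the black pointer, and the arm is clear at about 20 s of the 58 s; I viewed 11 pictures, one over the limit of 10.

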